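# Drain the serving board and stand it away

### The job

Lean the little wooden serving board on the steel drainer with its handle up and let go of it so that it drains for a second. Then take it again and stand it on end, handle up, squarely and centred on the narrow ledge of the dark wooden board stand, leaning back against the stand. Set it down gently, do not drop it, and leave the mugs and the egg bowl as they are.

Things in the scene. Friction and masses are not known exactly. Their poses are not given: they have to be found in the camera images.
- board: Loose brown wooden paddle board, 175 x 14 mm thick, about 0.12 kg: blade 120 x 60 mm, handle 55 x 30 mm with a black dot. Starts flat on the counter, handle pointing away from the robot and to its left. Origin: middle of length and width, on the underside; x along it to the handle, y across, z out of the upper face. Centre of mass 12 mm from the origin towards -x (foot end).
- board_foot (a point): Centre of the board's square foot end (the blade end face), at mid-thickness: 87.5 mm from the board's origin towards -x and 7 mm up; axes as the board's.
- board_handle (a point): Point in the board's handle, on its centre line at mid-thickness, 70 mm from the board's origin towards +x, 17.5 mm short of the handle's end; axes as the board's.
- drainer: Fixed steel and blue drainer. Origin: centre of the underside of its base, 125 (x) x 80 (y) x 12 mm; x from its low front to its high back (roughly to the robot's left), z up. Two steel rails, 44 mm wide together, rise towards +x at 48 deg above level from a blue ledge square to them, 44 mm wide, reaching 22 mm out. Rails end 95 mm up from the ledge, so the handle stands free above.
- drainer_ledge (a point): Where the centre of the board's foot end belongs on the drainer: on the middle of the drainer's ledge, 7 mm out from the plane of the rails, about 55 mm above the counter. Axes as the drainer's.
- stand: Fixed dark wooden board stand. Origin: centre of the underside of its base, 125 (x) x 76 (y) x 12 mm; x from its front to its back (away from the robot, up to 45 deg to its left), z up. Two rails, 40 mm wide together, rise towards +x at 75 deg above level from a ledge square to them (so it dips towards the rails), 40 mm wide, reaching 21 mm out. Rails end 95 mm up from the ledge.
- stand_ledge (a point): Where the centre of the board's foot end belongs on the stand: on the middle of the stand's ledge, 7 mm out from the plane of the rails, about 52 mm above the counter. Axes as the stand's. Either face of the board may lean back.
- mug_white: White mug, 76 mm wide, 85 mm high, handle at its +y; loose bystander. Origin: centre of its underside, z up.
- mug_red: Red mug, 76 mm wide, 85 mm high, handle at its +y; loose bystander. Origin: centre of its underside, z up.
- egg_bowl: Blue bowl, 110 mm wide, holding three painted eggs, 70 mm high with them; loose bystander. Origin: centre of its underside, z up.
There are look-alikes about, which are no part of the job. What is shaped like the stand but yellow is not meant.

How it is judged:
By the outcome, as a careful person would: the job done as asked, in the order asked, and still so for the second after the job is handed in, with the robot touching nothing.
It also fails if it takes over 72 s, if anything falls off the work surface, if the arm or the gripper's body presses on something with over 40 N, if the wrist force passes 120 N, or if a joint passes its speed limit or range.

### The arm

A 7-joint arm with a two-finger parallel gripper is mounted at the origin on the work surface. World frame = base frame: x ahead of the robot, y to its left, z up, the work surface at z = 0. Lengths are in m, angles in rad, forces in N, time in s.
With the tool pointing down it reaches from about 0.425 to 0.925 m from the base axis. Payload 6.8 kg.
Tool frame: the origin (TCP) lies on the centre line of the jaws, within the pads' length; the fingertips stand 17 mm ahead of it and the grasp point (between the pads) lies 2 mm behind it; z points along the fingers, x is the direction in which the jaws open and shut, and the axes are right-handed (so a half turn about z gives the same grasp; the last joint's range is limited). The gripper opens to 85 mm and grips with 20 to 120 N. Pads are 22 mm wide; open, the fingers measure 114 mm over their backs; the gripper's body (76 mm by 85 mm) begins 54 mm behind the grasp point. The pads swing forward as they close: fully open they stand 13 mm farther back than shut.
Start: joints at [1.015, 0.477, 0.022, 1.555, -0.011, 1.109, -0.083], TCP at [0.292, -0.608, 0.248] pointing down, gripper open.
Joint ranges: [-2.96, 2.96], [-0.34, 2.1], [-1.41, 1.46], [0.24, 2.44], [-1.37, 4.51], [0.17, 1.92], [-2.96, 2.96]. Speed limits (rad/s): [2.39, 2.39, 3.14, 3.14, 3.14, 3.14, 3.14].

### API

Orientations are given as a rotation vector (axis times angle).
In Python, from bench import r gives the robot as it stands.
- The arm moves only by the tool arm_command, never from a script. Its argument "increments" is a list of rows, each a list of 3 entries, a list of its own where there are three numbers: the shift along the world's x, y, z in m, then the turn, a rotation vector about the world's x, y, z in rad, then the opening in per cent of the stroke, from 0 (shut) to 100 (fully open). A call has 1 to 10 rows; each row is the pose to reach, as a shift and turn from the pose commanded when the call began; what a row does not reach only later rows make up. A row lasts 1/10 s, in which the tool goes at most 50 mm and 8.59 degrees, less where a joint would pass 70% of its speed; a pose out of reach is approached as far as the arm can. A call with a gripper value outside its range is refused whole. The fingers move at their own pace and stop on an object; "newtons" is the grip in N (left out, the last holds). Time passes only in rows, so rows that repeat a pose let the fingers close. It gives the time, the measured TCP pose, the force and the opening at its end, in the units of the state.
- r.get_obs(): the state, without advancing time (a new reading comes with each control period).
- r.grab_frame(name): name is "side" or "top" or "wrist"; returns the picture (400x640x3 uint8, blue, green, red); there is no depth.
- r.camera_model(name): a dict with "camera_matrix" (3x3 intrinsics, pixels), "camera_from_world" (4x4, takes a point from world to camera coordinates). Camera axes: x right, y down, z forward; pixel columns grow to the right and rows downward; lengths in m; the calibration is good to about 2 mm. A picture is of the moment at which its call begins: read the wrist's pose just before it. camera_model takes no time and is no camera call; for the wrist camera it gives the pose at the moment of the call.
- r.hand_in(): hands the job in, once; it reports no verdict.
The state is a dict: "clock": time; "joints": joint angles; "qvel": joint speeds; "tau": joint torques, N m; "tcp_pos": TCP position; "orientation": TCP orientation; "contact_force": force on the tool from outside, world axes, zero at the start; "moment": the same for the moment, N m; "grip_width": finger opening in m.
Only numpy, scipy, OpenCV 4.12 (cv2) and the standard library are available. Lean on these libraries where they do the work, as an engineer would, in place of code of your own. Each camera call takes 0.05 s, during which the arm holds its last target. There are 200 camera calls.

## Working session

There is one attempt and no reset: what is moved stays moved. The work goes in short steps, Python scripts to look and compute and a tool call to move; the robot and the scene stay as the last step left them, time stands still between calls to the robot, and variables do not carry over. Pictures are saved under pics/ and viewed, about 8 in all and at most 12, crops included, and the job is handed in when it is done.

Besides the shell and the picture viewer there is one more tool, called after "Call:" in YAML: its name, and indented under it one key for each argument. arm_command: Moves the arm, as the interface text tells. Its arguments: {"type":"object","properties":{"increments":{"type":"array","items":{"type":"array"}},"newtons":{"type":"number"}},"required":["increments"]}

```bash
ls; mkdir -p pics
python3 - <<'E'
from bench import r
import cv2,numpy as np
o=r.get_obs();print({k:np.round(v,3) for k,v in o.items()})
for n in("top","side"):
    cv2.imwrite(f"pics/{n}0.png",r.grab_frame(n)); m=r.camera_model(n);print(n,np.round(m["camera_matrix"],1).tolist(),np.round(m["camera_from_world"],3).tolist())
E
```

```text
pics
{'clock': np.float64(0.0), 'joints': array([ 1.015,  0.478,  0.022,  1.556, -0.012,  1.109, -0.083]), 'qvel': array([-0.   , -0.001, -0.   , -0.   ,  0.001,  0.   ,  0.001]), 'tau': array([-0.0000e+00, -5.9644e+01,  1.6080e+00, -2.8120e+01,  1.2000e-02,
        9.0000e-03, -0.0000e+00]), 'tcp_pos': array([ 0.292, -0.608,  0.247]), 'orientation': array([-2.659,  1.672,  0.003]), 'contact_force': array([-0.209, -0.38 ,  0.687]), 'moment': array([-0.033, -0.029,  0.051]), 'grip_width': np.float64(0.085)}
top [[504.4, 0.0, 321.1], [0.0, 504.4, 196.2], [0.0, 0.0, 1.0]] [[0.007, -1.0, -0.015, 0.005], [-0.998, -0.006, -0.057, 0.585], [0.057, 0.015, -0.998, 1.386], [0.0, 0.0, 0.0, 1.0]]
side [[363.8, 0.0, 315.4], [0.0, 363.8, 196.3], [0.0, 0.0, 1.0]] [[-0.921, -0.389, 0.001, 0.548], [-0.267, 0.628, -0.731, 0.194], [0.284, -0.674, -0.682, 0.783], [0.0, 0.0, 0.0, 1.0]]
```

View pics/top0.png

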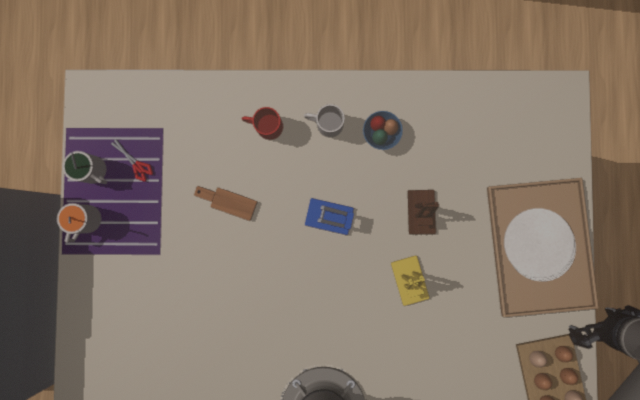

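View pics/side0.png

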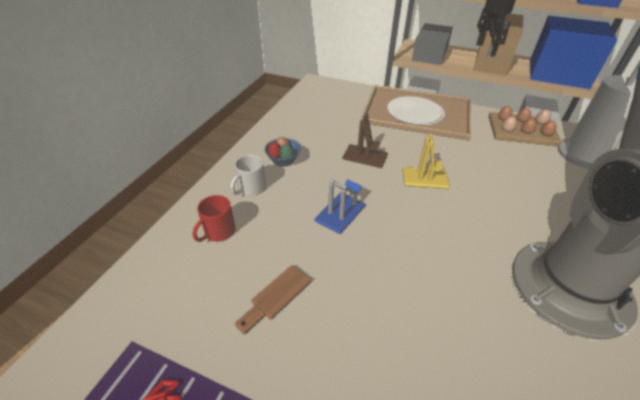

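Candidates: dark brown stand at top (422,212), yellow look-alike at (410,280). The dark wooden one fits. The drainer is blue with steel rails at (330,217), and the board is at (227,203). I'll confirm in a crop and measure from the masks.

```bash
cat > h.py <<'E'
import cv2,numpy as np
from bench import r
def ray(n,uv,z,m=None):
    m=m or r.camera_model(n);K=m["camera_matrix"];T=np.array(m["camera_from_world"]);R,t=T[:3,:3],T[:3,3]
    c=-R.T@t;d=R.T@np.linalg.inv(K)@np.array([uv[0],uv[1],1.]);return c+d*(z-c[2])/d[2]
def proj(n,P,m=None):
    m=m or r.camera_model(n);T=np.array(m["camera_from_world"]);p=np.array(m["camera_matrix"])@(T[:3,:3]@P+T[:3,3]);return p[:2]/p[2]
E
python3 - <<'E'
from h import *
im=cv2.imread("pics/top0.png");sd=cv2.imread("pics/side0.png")
hsv=cv2.cvtColor(im,cv2.COLOR_BGR2HSV);H,S,V=[hsv[...,i].astype(int) for i in range(3)]
def meas(name,mask,roi,z):
    x0,y0,x1,y1=roi;M=np.zeros(mask.shape,np.uint8);M[y0:y1,x0:x1]=mask[y0:y1,x0:x1]*255
    M=cv2.morphologyEx(M,cv2.MORPH_CLOSE,np.ones((9,9)) if name!="board" else np.ones((3,3)))
    c=max(cv2.findContours(M,0,1)[0],key=cv2.contourArea)
    P=np.array([ray("top",p[0],z)[:2] for p in c],np.float32)*1000
    rc=cv2.minAreaRect(P);print(name,np.round(rc[0],1),np.round(rc[1],1),round(rc[2],1),np.round(cv2.boxPoints(rc)).tolist())
    return c
meas("board",(S>110)&(H<20)&(V>60),(180,170,270,230),.007)
meas("drainer",(H>100)&(H<130)&(S>150),(295,190,370,240),.012)
meas("stand",(V<100)&(S>90)&((H<20)|(H>170)),(398,180,445,240),.012)
a=cv2.resize(im[180:240,180:270],None,fx=4,fy=4,interpolation=2)
b=cv2.resize(im[180:240,295:370],None,fx=5,fy=5,interpolation=2)
c=cv2.resize(im[180:250,400:450],None,fx=5,fy=5,interpolation=2)
e=cv2.resize(sd[170:240,305:375],None,fx=4,fy=4,interpolation=2); f=cv2.resize(sd[110:180,335:400],None,fx=4,fy=4,interpolation=2)
cv=np.zeros((600,800,3),np.uint8)
for i,(x,y) in zip((a,b,c,e,f),((0,0),(365,0),(0,245),(260,305),(540,305))): 
    i=i[:600-y,:800-x];cv[y:y+i.shape[0],x:x+i.shape[1]]=i
cv2.imwrite("pics/crop1.png",cv)
E
```

```text
board [572.2 280.9] [169.6  54.3] 71.2 [[519.0, 209.0], [571.0, 192.0], [625.0, 352.0], [574.0, 370.0]]Traceback (most recent call last):
  File "<stdin>", line 12, in <module>
  File "<stdin>", line 7, in meas
ValueError: max() iterable argument is empty
```

Run:
```python
from h import *
im=cv2.imread("pics/top0.png");sd=cv2.imread("pics/side0.png")
hsv=cv2.cvtColor(im,cv2.COLOR_BGR2HSV);H,S,V=[hsv[...,i].astype(int) for i in range(3)]
print(hsv[226,330],hsv[205,318],hsv[228,420],hsv[195,420],hsv[150,350],hsv[203,230])
def meas(name,mask,roi,z,k):
    x0,y0,x1,y1=roi;M=np.zeros(mask.shape,np.uint8);M[y0:y1,x0:x1]=np.where(mask[y0:y1,x0:x1],255,0)
    M=cv2.morphologyEx(M,cv2.MORPH_OPEN,np.ones((3,3)))if k>3 else M
    M=cv2.morphologyEx(M,cv2.MORPH_CLOSE,np.ones((k,k)))
    cs=cv2.findContours(M,0,1)[0]
    if not cs:return print(name,"none")
    c=max(cs,key=cv2.contourArea)
    P=np.array([ray("top",p[0],z)[:2] for p in c],np.float32)*1000
    rc=cv2.minAreaRect(P);print(name,np.round(rc[0],1),np.round(rc[1],1),round(rc[2],1),np.round(cv2.boxPoints(rc)).tolist())
meas("board",(S>90)&(H<20),(180,170,270,230),.007,3)
meas("drainer",(H>95)&(H<135)&(S>100),(295,190,370,240),.012,9)
meas("stand",(V<110)&(S>70)&((H<25)|(H>165)),(398,180,445,240),.012,5)
a=cv2.resize(im[180:240,180:270],None,fx=4,fy=4,interpolation=2)
b=cv2.resize(im[180:240,295:370],None,fx=5,fy=5,interpolation=2)
c=cv2.resize(im[180:250,400:450],None,fx=5,fy=5,interpolation=2)
e=cv2.resize(sd[170:240,305:375],None,fx=4,fy=4,interpolation=2); f=cv2.resize(sd[110:180,335:400],None,fx=4,fy=4,interpolation=2)
cv=np.zeros((600,800,3),np.uint8)
for i,(x,y) in zip((a,b,c,e,f),((0,0),(365,0),(0,245),(260,305),(540,305))): 
    i=i[:600-y,:800-x];cv[y:y+i.shape[0],x:x+i.shape[1]]=i
cv2.imwrite("pics/crop1.png",cv)
```

```text
[112 137 130] [112 133 132] [ 10 103  79] [  9 101  83] [ 16  36 156] [ 11 115 122]
board [572.  281.2] [173.1  57.4] 70.8 [[516.0, 209.0], [571.0, 190.0], [627.0, 354.0], [573.0, 372.0]]
drainer [529.3 -15.1] [124.2  75.2] 77.5 [[479.0, -68.0], [553.0, -84.0], [580.0, 37.0], [506.0, 54.0]]
stand [ 544.  -273.4] [119.5  80.7] 0.3 [[484.0, -233.0], [484.0, -314.0], [604.0, -313.0], [604.0, -233.0]]
```

View pics/crop1.png

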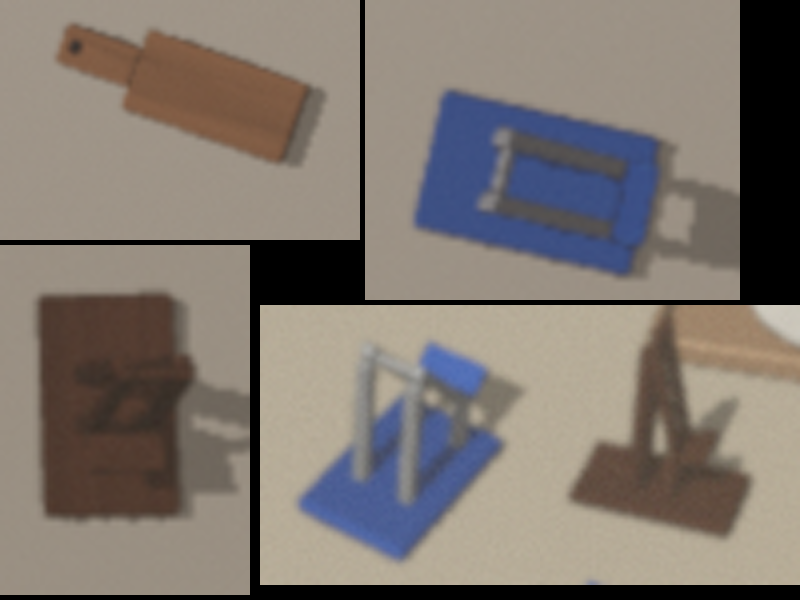

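Crop shows the brown board with a dotted handle up-left, the blue drainer with its ledge on the right (-y) and rails rising left, and the dark stand with its ledge towards the robot. Next I'll get the wrist camera's mounting and go and look closer.

Run:
```python
from h import *
from scipy.spatial.transform import Rotation as Ro
o=r.get_obs();m=r.camera_model("wrist");T=np.linalg.inv(m["camera_from_world"]);R=Ro.from_rotvec(o["orientation"]).as_matrix()
print("cam in tool",np.round(R.T@(T[:3,3]-o["tcp_pos"]),3),np.round(R.T@T[:3,:3],3).tolist(),np.round(m["camera_matrix"],0).tolist(),T[:3,3])
```

```text
cam in tool [-0.001 -0.082 -0.125] [[1.0, -0.0, 0.001], [-0.0, 0.948, 0.317], [-0.001, -0.317, 0.948]] [[294.0, 0.0, 323.0], [0.0, 294.0, 196.0], [0.0, 0.0, 1.0]] [ 0.36544637 -0.57236434  0.37243786]
```

Call:
arm_command:
  increments:
    - [[0.05,0.11,0.03],[0,0,-0.15],100]
    - [[0.1,0.22,0.03],[0,0,-0.3],100]
    - [[0.15,0.335,0.02],[0,0,-0.447],100]
    - [[0.15,0.335,0.02],[0,0,-0.447],100]
    - [[0.15,0.335,0.02],[0,0,-0.447],100]
    - [[0.15,0.335,0.02],[0,0,-0.447],100]
    - [[0.15,0.335,0.02],[0,0,-0.447],100]
    - [[0.15,0.335,0.02],[0,0,-0.447],100]
    - [[0.15,0.335,0.02],[0,0,-0.447],100]
    - [[0.15,0.335,0.02],[0,0,-0.447],100]

```text
clock: 1.1
tcp_pos: [0.442, -0.2737, 0.2681]
orientation: [2.222, -2.22, -0.0]
contact_force: [-0.4, 0.2, -0.6]
grip_width: 0.0855
```

Run:
```python
from h import *
import pickle
m=r.camera_model("wrist");im=r.grab_frame("wrist");cv2.imwrite("pics/w_stand.png",im);pickle.dump(m,open("w_stand.pkl","wb"))
o=r.get_obs();print(o["tcp_pos"],o["qvel"].round(3),o["joints"].round(2),o["clock"])
```

```text
[ 0.44154414 -0.27455746  0.26810333] [ 0.015  0.004  0.011 -0.003 -0.     0.    -0.002] [ 0.48  0.2  -0.05  1.9   0.01  1.04 -1.15] 1.15
```

View pics/w_stand.png

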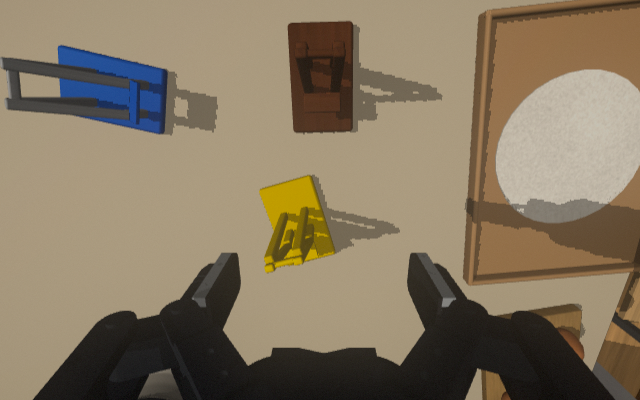

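Shows the stand at (321,78) with rail tops (302,50),(338,50) and ledge around (321,102), the drainer at (115,90) with ledge around (135,100), and the yellow look-alike at (297,220). I'll enlarge both for corner positions.

Run:
```python
from h import *
import pickle
im=cv2.imread("pics/w_stand.png");m=pickle.load(open("w_stand.pkl","rb"))
hsv=cv2.cvtColor(im,cv2.COLOR_BGR2HSV);H,S,V=[hsv[...,i].astype(int) for i in range(3)]
def meas(name,mask,roi,k):
    x0,y0,x1,y1=roi;M=np.zeros(mask.shape,np.uint8);M[y0:y1,x0:x1]=np.where(mask[y0:y1,x0:x1],255,0)
    M=cv2.morphologyEx(M,cv2.MORPH_OPEN,np.ones((2,2)));M=cv2.morphologyEx(M,cv2.MORPH_CLOSE,np.ones((k,k)))
    c=max(cv2.findContours(M,0,1)[0],key=cv2.contourArea)
    ap=cv2.approxPolyDP(c,4,True)[:,0]
    print(name,[(p.tolist(),(ray(0,p,.012,m)[:2]*1000).round().tolist()) for p in ap])
    P=np.array([ray(0,p[0],.012,m)[:2] for p in c],np.float32)*1000
    rc=cv2.minAreaRect(P);print(np.round(rc[0],1),np.round(rc[1],1),round(rc[2],1))
meas("stand",(V<125)&(S>110)&((H<25)|(H>165)),(275,10,365,145),7)
meas("drainer",(H>105)&(H<125)&(S>170),(40,30,180,145),9)
a=cv2.resize(im[12:142,280:362],None,fx=4.5,fy=4.5,interpolation=2)
b=cv2.resize(im[40:140,90:182],None,fx=4.5,fy=4.5,interpolation=2)
cv=np.zeros((600,800,3),np.uint8);cv[:a.shape[0],:a.shape[1]]=a;cv[:b.shape[0],375:375+b.shape[1]]=b
cv=cv2.convertScaleAbs(cv,alpha=1.8);cv2.imwrite("pics/crop2.png",cv)
```

```text
stand [([290, 25], [602.0, -235.0]), ([295, 131], [483.0, -237.0]), ([350, 131], [483.0, -307.0]), ([352, 23], [604.0, -306.0])]
[ 542.9 -271.9] [122.3  74.5] 1.6
drainer [([59, 48], [578.0, 36.0]), ([61, 64], [561.0, 38.0]), ([131, 79], [544.0, -42.0]), ([130, 89], [533.0, -38.0]), ([61, 80], [543.0, 43.0]), ([62, 97], [524.0, 47.0]), ([94, 97], [524.0, 8.0]), ([101, 107], [512.0, 2.0]), ([129, 109], [510.0, -32.0]), ([129, 121], [495.0, -29.0]), ([97, 120], [496.0, 11.0]), ([159, 132], [482.0, -64.0]), ([163, 70], [554.0, -82.0])]
[529.9 -15.1] [120.8  77.1] 77.3
```

View pics/crop2.png

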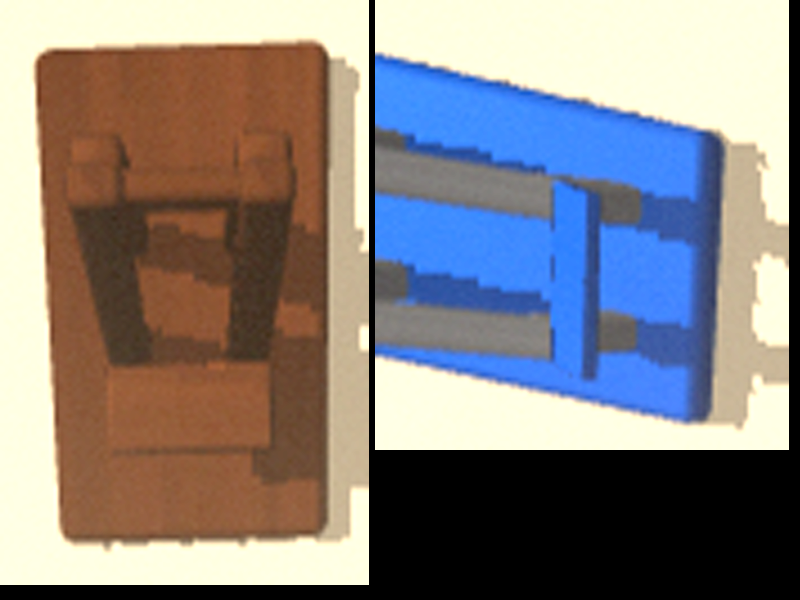

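Call:
arm_command:
  increments:
    - [[0.02,0.05,0.0],[0,0,0.14],100]
    - [[0.04,0.1,0.0],[0,0,0.28],100]
    - [[0.06,0.15,0.0],[0,0,0.42],100]
    - [[0.08,0.2,0.0],[0,0,0.56],100]
    - [[0.08,0.255,0.0],[0,0,0.7],100]
    - [[0.08,0.255,0.0],[0,0,0.84],100]
    - [[0.08,0.255,0.0],[0,0,0.98],100]
    - [[0.08,0.255,0.0],[0,0,1.12],100]
    - [[0.08,0.255,0.0],[0,0,1.26],100]
    - [[0.08,0.255,0.0],[0,0,1.31],100]

```text
clock: 2.15
tcp_pos: [0.5223, -0.0207, 0.268]
orientation: [3.115, -0.405, -0.001]
contact_force: [-0.3, 0.0, -0.6]
grip_width: 0.0854
```

Call:
arm_command:
  increments:
    - [[0,0,0],[0,0,0],100]
    - [[0,0,0],[0,0,0],100]
    - [[0,0,0],[0,0,0],100]

```text
clock: 2.45
tcp_pos: [0.5223, -0.0193, 0.2682]
orientation: [3.114, -0.411, -0.0]
contact_force: [0.3, -1.1, 0.6]
grip_width: 0.0856
```

Run:
```python
from h import *
import pickle
m=r.camera_model("wrist");im=r.grab_frame("wrist");cv2.imwrite("pics/w_dr.png",im);pickle.dump(m,open("w_dr.pkl","wb"))
o=r.get_obs();print(o["tcp_pos"],o["orientation"],abs(o["qvel"]).max(),o["joints"].round(2),o["clock"])
print(proj(0,np.array([.52,-.06,.055]),m))
cv2.imwrite("pics/crop3.png",cv2.convertScaleAbs(cv2.resize(im[60:260,200:440],None,fx=3,fy=3,interpolation=2),alpha=1.5))
# stand refine
im=cv2.imread("pics/w_stand.png");m=pickle.load(open("w_stand.pkl","rb"))
g=im[...,2].astype(float)  # red channel: background bright
def cross(line,th):  # first subpixel crossing
    i=np.where((line[:-1]>th)&(line[1:]<=th))[0];return i[0]+(line[i[0]]-th)/(line[i[0]]-line[i[0]+1])
L=[];Rr=[]
for v in range(32,126):
    L.append((270+cross(g[v,270:310],120),v))
for v in range(32,126):
    Rr.append((375-cross(g[v,375:330:-1],75),v))
for n,e in(("L",L),("R",Rr)):
    P=np.array([ray(0,p,.012,m)[:2] for p in e])*1000
    k=np.polyfit(P[:,0],P[:,1],1);res=P[:,1]-np.polyval(k,P[:,0]);P=P[abs(res)<2.5];k=np.polyfit(P[:,0],P[:,1],1)
    print(n,len(P),"yaw",np.degrees(np.arctan(k[0])).round(2),"y@543",np.polyval(k,543).round(1))
for n,p,z in(("inL",(304,93.1),.0502),("inR",(340,93.1),.0502),("outL",(304.7,112),.0556),("outR",(340,112),.0556)):
    print(n,(ray(0,p,z,m)*1000).round(1))
```

```text
[ 0.52226618 -0.01899407  0.26824789] [ 3.11456766e+00 -4.09932618e-01 -1.38283793e-04] 0.00461069701113683 [ 0.26  0.23 -0.4   1.87  0.1   1.06 -0.44] 2.5
[330.47837874 202.68725882]
L 94 yaw 1.55 y@543 -233.2
R 94 yaw 1.57 y@543 -308.2
inL [ 528.  -252.    50.2]
inR [ 528.1 -291.6   50.2]
outL [ 508.2 -252.7   55.6]
outR [ 508.3 -291.7   55.6]
```

View pics/crop3.png

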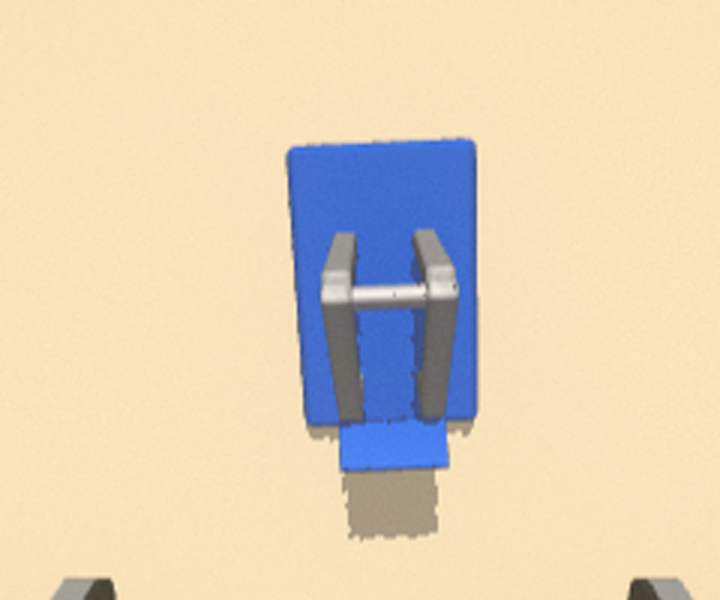

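Call:
arm_command:
  increments:
    - [[0.01,0.04,0],[0,0,0],100]
    - [[0.02,0.08,0],[0,0,0],100]
    - [[0.03,0.12,0],[0,0,0],100]
    - [[0.03,0.16,0],[0,0,0],100]
    - [[0.03,0.2,0],[0,0,0],100]
    - [[0.03,0.24,0],[0,0,0],100]
    - [[0.03,0.24,0],[0,0,0],60]
    - [[0.03,0.24,0],[0,0,0],60]
    - [[0.03,0.24,0],[0,0,0],60]
    - [[0.03,0.24,0],[0,0,0],60]

```text
clock: 3.5
tcp_pos: [0.5527, 0.2198, 0.2682]
orientation: [3.114, -0.411, 0.0]
contact_force: [0.1, 0.9, -0.2]
grip_width: 0.0515
```

Run:
```python
from h import *
import pickle
m=r.camera_model("wrist");im=r.grab_frame("wrist");cv2.imwrite("pics/w_bd.png",im)
o=r.get_obs();print(o["tcp_pos"],o["orientation"],abs(o["qvel"]).max(),o["joints"].round(2),o["clock"],o["grip_width"])
hsv=cv2.cvtColor(im,cv2.COLOR_BGR2HSV);H,S,V=[hsv[...,i].astype(int) for i in range(3)]
M=np.where((S>90)&(H<20)&(V>50),255,0).astype(np.uint8);M[260:]=0
cs=cv2.findContours(M,0,1)[0];c=max(cs,key=cv2.contourArea)
# outline of upper face at z=.014
P=np.array([ray(0,p[0],.014,m)[:2] for p in c],np.float32)*1000
rc=cv2.minAreaRect(P);print("board",np.round(rc[0],1),np.round(rc[1],1),round(rc[2],1),np.round(cv2.boxPoints(rc)).tolist(),cv2.boundingRect(c))
ap=cv2.approxPolyDP(c,3,True)[:,0];print([(p.tolist(),(ray(0,p,.014,m)[:2]*1000).round().tolist()) for p in ap])
# drainer
im=cv2.imread("pics/w_dr.png");m=pickle.load(open("w_dr.pkl","rb"))
for n,p,z in(("in",(338,422),.0503),("in",(446,418),.0503),("out",(341,470),.065),("out",(449,466),.065)):
    print(n,(ray(0,(200+p[0]/3,60+p[1]/3),z,m)*1000).round(1))
hsv=cv2.cvtColor(im,cv2.COLOR_BGR2HSV);H,S=hsv[...,0],hsv[...,1]
E_={"L":[],"R":[]}
for v in range(114,196):
    u=np.where((H[v,280:380]>100)&(H[v,280:380]<125)&(S[v,280:380]>140))[0]+280
    E_["L"].append((u[0]-.5,v));E_["R"].append((u[-1]+.5,v))
for n,e in E_.items():
    P=np.array([ray(0,p,.012,m)[:2] for p in e])*1000;k=np.polyfit(P[:,1],P[:,0],1);P=P[abs(P[:,0]-np.polyval(k,P[:,1]))<2];k=np.polyfit(P[:,1],P[:,0],1)
    print(n,len(P),"yaw",90-np.degrees(np.arctan(k[0])),"x@y=-15",np.polyval(k,-15))
```

```text
[0.55267738 0.21995311 0.26828453] [ 3.11392755e+00 -4.11064311e-01  3.18467180e-04] 0.00820120600635662 [-0.11  0.37 -0.48  1.71  0.19  1.11 -0.91] 3.55 0.0513172284595472
board [812.8 142.5] [110.4 144.8] 34.2 [[726.0, 171.0], [808.0, 52.0], [899.0, 114.0], [818.0, 233.0]] (473, 106, 108, 105)
[([523, 106], [809.0, 225.0]), ([513, 114], [796.0, 219.0]), ([507, 134], [788.0, 196.0]), ([494, 136], [771.0, 198.0]), ([480, 146], [753.0, 189.0]), ([473, 159], [743.0, 175.0]), ([473, 172], [741.0, 157.0]), ([481, 184], [749.0, 138.0]), ([532, 210], [814.0, 82.0]), ([547, 209], [834.0, 78.0]), ([572, 192], [867.0, 94.0]), ([580, 175], [878.0, 116.0]), ([580, 163], [878.0, 133.0]), ([572, 149], [867.0, 155.0]), ([546, 140], [835.0, 175.0]), ([544, 113], [834.0, 210.0]), ([537, 106], [826.0, 221.0])]
in [499.1 -53.4  50.3]
in [542.5 -63.2  50.3]
out [496.6 -68.5  65. ]
out [538.9 -78.1  65. ]
L 82 yaw 77.5101853808147 x@y=-15 490.1038592304887
R 82 yaw 77.85801149423304 x@y=-15 569.3845417031613
```

Run:
```python
from h import *
im=cv2.imread("pics/w_bd.png");m=r.camera_model("wrist")
hsv=cv2.cvtColor(im,cv2.COLOR_BGR2HSV);H,S,V=[hsv[...,i].astype(int) for i in range(3)]
M=np.where((S>90)&(H<20)&(V>50),255,0).astype(np.uint8)
for c in cv2.findContours(M,0,1)[0]:
    if cv2.contourArea(c)<1500: continue
    P=np.array([ray(0,p[0],.014,m)[:2] for p in c],np.float32)*1000
    rc=cv2.minAreaRect(P)
    print(np.round(rc[0],1),np.round(rc[1],1),round(rc[2],1))
    if np.hypot(*(np.array(rc[0])-[572,281]))<40:
        ap=cv2.approxPolyDP(c,3,True)[:,0];print([(p.tolist(),(ray(0,p,.014,m)[:2]*1000).round().tolist()) for p in ap])
cv2.imwrite("pics/crop4.png",im[:,120:520])
```

```text
[812.9 142.7] [110.4 144.8] 34.2
[572.6 280.9] [174.   59.6] 70.8
[([320, 34], [588.0, 367.0]), ([317, 83], [571.0, 317.0]), ([304, 85], [555.0, 319.0]), ([300, 177], [518.0, 210.0]), ([342, 181], [570.0, 190.0]), ([352, 88], [610.0, 301.0]), ([340, 85], [597.0, 308.0]), ([344, 37], [614.0, 357.0])]
[937.4 -14.8] [ 47.  645.9] 3.8
```

View pics/crop4.png

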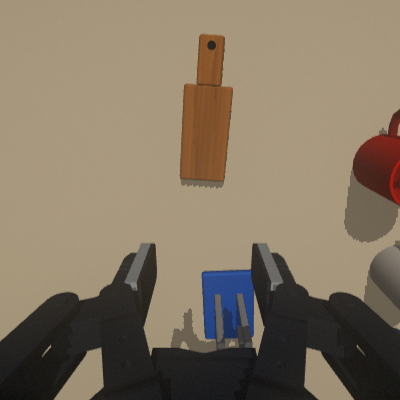

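Board at (572.6, 280.9) mm, 174 x 59.6 mm, yaw 70.8°, so the sizes match; handle dot at crop (211,45). Now I'll compute the pick, with the tool tilted 20° towards the foot.

```bash
cat >> h.py <<'E'
from scipy.spatial.transform import Rotation as Ro
def board_R(yaw,pitch):  # x_b up at pitch
    y=np.radians(yaw);p=np.radians(pitch);ex=np.array([np.cos(y),np.sin(y),0]);k=np.array([0,0,1.])
    x=ex*np.cos(p)+k*np.sin(p);z=-ex*np.sin(p)+k*np.cos(p);return np.c_[x,np.cross(z,x),z]
def tool_R(Rb,t):  # tool z tilted by t deg from -z_b towards -x_b, jaws x_t=-y_b
    t=np.radians(t);z=-Rb[:,0]*np.sin(t)-Rb[:,2]*np.cos(t);x=-Rb[:,1];return np.c_[x,np.cross(z,x),z]
def cur():
    o=r.get_obs();return np.array(o["tcp_pos"]),Ro.from_rotvec(o["orientation"]).as_matrix()
def inc(p,R,name=""):
    p0,R0=cur();print(name,"shift",(np.array(p)-p0).round(4).tolist(),"turn",Ro.from_matrix(R@R0.T).as_rotvec().round(3).tolist(),"pose",np.round(p,4))
FOOT=np.array([-.0875,0,.007]);LD=np.array([.5198,-.063,.055]);YD=77.6;LS=np.array([.5214,-.2717,.052]);YS=1.6
E
python3 - <<'E'
from h import *
Rb=board_R(70.8,0);R=tool_R(Rb,20);p=np.array([.5726,.2809,0])+.064*Rb[:,0]+[0,0,.021]
inc(p+[0,0,.08]-0*R[:,2],R,"above");inc(p,R,"pick")
E
```

```text
above shift [0.041, 0.1214, -0.1673] turn [-0.333, 0.103, -0.072] pose [0.5936 0.3413 0.101 ]
pick shift [0.041, 0.1214, -0.2473] turn [-0.333, 0.103, -0.072] pose [0.5936 0.3413 0.021 ]
```

Call:
arm_command:
  increments:
    - [[0.02,0.04,-0.02],[-0.11,0.03,-0.02],55]
    - [[0.04,0.08,-0.05],[-0.22,0.06,-0.05],55]
    - [[0.041,0.121,-0.08],[-0.333,0.103,-0.072],55]
    - [[0.041,0.121,-0.12],[-0.333,0.103,-0.072],55]
    - [[0.041,0.121,-0.16],[-0.333,0.103,-0.072],55]
    - [[0.041,0.121,-0.19],[-0.333,0.103,-0.072],55]
    - [[0.041,0.121,-0.215],[-0.333,0.103,-0.072],55]
    - [[0.041,0.121,-0.23],[-0.333,0.103,-0.072],55]
    - [[0.041,0.121,-0.23],[-0.333,0.103,-0.072],55]
    - [[0.041,0.121,-0.23],[-0.333,0.103,-0.072],55]

```text
clock: 4.55
tcp_pos: [0.594, 0.3425, 0.0393]
orientation: [2.759, -0.465, -0.082]
contact_force: [0.5, -0.1, 1.2]
grip_width: 0.0473
```

Run:
```python
from h import *
Rb=board_R(70.8,0);R=tool_R(Rb,20);p=np.array([.5726,.2809,0])+.064*Rb[:,0]+[0,0,.021]
inc(p,R,"pick");o=r.get_obs();print(o["tcp_pos"],o["joints"].round(2),o["contact_force"])
```

```text
pick shift [-0.0003, -0.0012, -0.0183] turn [-0.002, -0.0, -0.001] pose [0.5936 0.3413 0.021 ]
[0.5939552  0.34250286 0.03928917] [-0.48  0.89 -0.35  1.41  0.46  1.24 -1.32] [ 0.46852105 -0.12454962  1.16133111]
```

Call:
arm_command:
  increments:
    - [[0,-0.001,-0.006],[0,0,0],55]
    - [[0,-0.001,-0.012],[0,0,0],55]
    - [[0,-0.001,-0.0175],[0,0,0],55]
    - [[0,-0.001,-0.0175],[0,0,0],55]
    - [[0,-0.001,-0.0175],[0,0,0],55]

```text
clock: 5.05
tcp_pos: [0.5932, 0.3415, 0.0207]
orientation: [2.758, -0.463, -0.084]
contact_force: [0.8, 0.0, 0.0]
grip_width: 0.0469
```

Call:
arm_command:
  increments:
    - [[0,0,0],[0,0,0],10]
    - [[0,0,0],[0,0,0],10]
    - [[0,0,0],[0,0,0],10]
    - [[0,0,0],[0,0,0],10]
    - [[0,0,0],[0,0,0],10]
    - [[0,0,0],[0,0,0],10]
  newtons: 80

```text
clock: 5.65
tcp_pos: [0.5936, 0.342, 0.0214]
orientation: [2.759, -0.463, -0.082]
contact_force: [0.2, 1.4, 5.3]
grip_width: 0.0272
```

```bash
cat >> h.py <<'E'
import json
def grasp(pb,Rb):  # store board pose in tool
    p0,R0=cur();json.dump([(R0.T@(pb-p0)).tolist(),(R0.T@Rb).tolist()],open("G.json","w"))
def tool_for(foot,Rb):  # tool pose that puts board foot at given point
    g,G=map(np.array,json.load(open("G.json")));R=Rb@G.T;pb=foot-Rb@FOOT;return pb-R@g,R
def foot_now():
    g,G=map(np.array,json.load(open("G.json")));p0,R0=cur();Rb=R0@G;return p0+R0@g+Rb@FOOT,Rb
E
python3 - <<'E'
from h import *
grasp(np.array([.5726,.2809,0]),board_R(70.8,0))
Rb=board_R(YD,48)
for d,n in((.05,.012),(.005,.004)):
    p,R=tool_for(LD+d*Rb[:,0]+n*Rb[:,2],Rb);inc(p,R,d);print(R[:,2])
E
```

```text
0.05 shift [-0.0492, -0.292, 0.2014] turn [0.807, -0.228, 0.112] pose [0.5443 0.0499 0.2229]
[ 0.101189    0.45980688 -0.8822349 ]
0.005 shift [-0.0544, -0.3156, 0.1626] turn [0.807, -0.228, 0.112] pose [0.5392 0.0263 0.1841]
[ 0.101189    0.45980688 -0.8822349 ]
```

Call:
arm_command:
  increments:
    - [[0,0,0.01],[0,0,0],10]
    - [[0,0,0.03],[0,0,0],10]
    - [[0,0,0.06],[0,0,0],10]
    - [[0,0,0.1],[0,0,0],10]
    - [[0,0,0.14],[0,0,0],10]
    - [[0,0,0.16],[0,0,0],10]
    - [[0,0,0.16],[0,0,0],10]

```text
clock: 6.35
tcp_pos: [0.5948, 0.3428, 0.1862]
orientation: [2.764, -0.466, -0.076]
contact_force: [-0.1, -0.2, -1.2]
grip_width: 0.0274
```

Run:
```python
from h import *
Rb=board_R(YD,48)
for d,n in((.05,.012),(.005,.004)):
    p,R=tool_for(LD+d*Rb[:,0]+n*Rb[:,2],Rb);inc(p,R,d)
o=r.get_obs();print(o["contact_force"],o["moment"],o["grip_width"],o["joints"].round(2));f,Rb=foot_now();print(f,Rb[:,0])
```

```text
0.05 shift [-0.0505, -0.2929, 0.0367] turn [0.802, -0.223, 0.114] pose [0.5443 0.0499 0.2229]
0.005 shift [-0.0557, -0.3165, -0.0021] turn [0.802, -0.223, 0.114] pose [0.5392 0.0263 0.1841]
[-0.06170158 -0.23923723 -1.15878231] [ 0.52763837 -0.15138049 -0.04031091] 0.027386624624963992 [-0.47  0.73 -0.38  1.34  0.4   1.44 -1.25]
[0.54508389 0.19921862 0.17088482] [0.32938934 0.94417732 0.00564291]
```

Call:
arm_command:
  increments:
    - [[-0.005,-0.02,0.04],[0.1,-0.028,0.014],10]
    - [[-0.01,-0.05,0.06],[0.2,-0.056,0.028],10]
    - [[-0.02,-0.09,0.07],[0.3,-0.084,0.042],10]
    - [[-0.025,-0.13,0.07],[0.4,-0.112,0.056],10]
    - [[-0.03,-0.17,0.07],[0.5,-0.14,0.07],10]
    - [[-0.04,-0.21,0.065],[0.6,-0.168,0.085],10]
    - [[-0.045,-0.25,0.055],[0.7,-0.195,0.1],10]
    - [[-0.05,-0.28,0.045],[0.802,-0.223,0.114],10]
    - [[-0.0505,-0.293,0.037],[0.802,-0.223,0.114],10]
    - [[-0.0505,-0.293,0.037],[0.802,-0.223,0.114],10]

```text
clock: 7.35
tcp_pos: [0.5414, 0.0436, 0.2153]
orientation: [-2.646, 0.293, -0.062]
contact_force: [-0.6, 0.6, -0.6]
grip_width: 0.0278
```

Run:
```python
from h import *
Rb=board_R(YD,48)
for d,n in((.05,.012),(.008,.004),(0,0)):
    p,R=tool_for(LD+d*Rb[:,0]+n*Rb[:,2],Rb);inc(p,R,d)
o=r.get_obs();print(o["contact_force"],o["joints"].round(2),abs(o["qvel"]).max());f,Rb=foot_now();print(f)
s=r.grab_frame("side");w=r.grab_frame("wrist")
cv2.imwrite("pics/p1.png",np.vstack([cv2.resize(s[100:240,240:440],(600,420)),cv2.resize(w[150:,:],(288,112))]) if 0 else cv2.resize(s[110:250,260:430],(680,560),interpolation=2))
m=r.camera_model("side")
for q in(FOOT,FOOT+[.175,0,0],FOOT+[.07,0,0]): print(((proj(0,f+Rb@(q-FOOT),m)-[260,110])*4).round(0))
```

```text
0.05 shift [0.0029, 0.0063, 0.0076] turn [0.007, -0.01, 0.004] pose [0.5443 0.0499 0.2229]
0.008 shift [-0.0019, -0.0153, -0.029] turn [0.007, -0.01, 0.004] pose [0.5396 0.0283 0.1863]
0 shift [-0.0024, -0.0177, -0.0376] turn [0.007, -0.01, 0.004] pose [0.5391 0.026  0.1777]
[-0.6391902   0.58248767 -0.64740765] [ 0.62  0.39 -0.68  1.95 -0.33  0.8  -0.01] 0.08997615390602533
[ 0.52059408 -0.04610256  0.09339379]
[361. 277.]
[255. 206.]
[323. 252.]
```

View pics/p1.png

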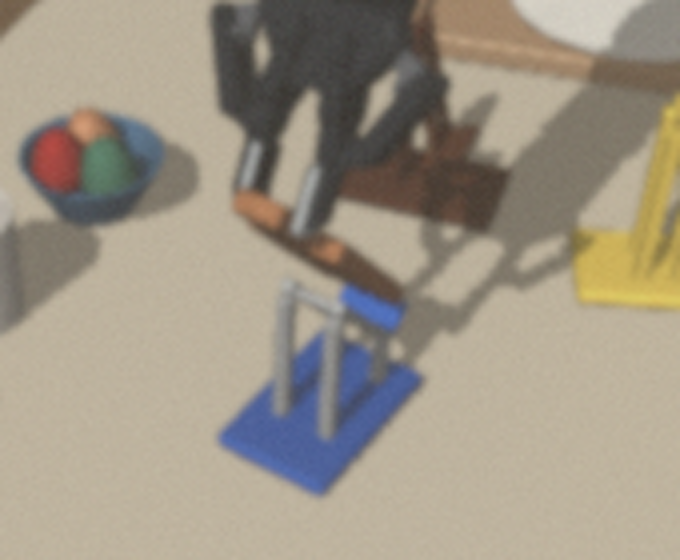

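The side view shows the board held at about 48° over the drainer, foot near (364,281) in the crop against a predicted (361,277), which is consistent. I'll lower it along the rails.

Call:
arm_command:
  increments:
    - [[0.001,-0.003,-0.005],[0.007,-0.01,0.004],10]
    - [[0,-0.008,-0.015],[0.007,-0.01,0.004],10]
    - [[-0.001,-0.012,-0.022],[0.007,-0.01,0.004],10]
    - [[-0.002,-0.015,-0.029],[0.007,-0.01,0.004],10]
    - [[-0.002,-0.015,-0.029],[0.007,-0.01,0.004],10]
    - [[-0.002,-0.015,-0.029],[0.007,-0.01,0.004],10]
    - [[-0.002,-0.015,-0.029],[0.007,-0.01,0.004],10]
    - [[-0.002,-0.015,-0.029],[0.007,-0.01,0.004],10]

```text
clock: 8.25
tcp_pos: [0.541, 0.0337, 0.1891]
orientation: [-2.638, 0.271, -0.078]
contact_force: [0.1, -0.8, -0.1]
grip_width: 0.0275
```

Run:
```python
from h import *
Rb=board_R(YD,48)
for d,n in((.008,.004),(0,0)):
    p,R=tool_for(LD+d*Rb[:,0]+n*Rb[:,2],Rb);inc(p,R,d)
o=r.get_obs();print(o["contact_force"],abs(o["qvel"]).max());f,B=foot_now();print((f-LD)@Rb, "dx,dy,dn")
```

```text
0.008 shift [-0.0014, -0.0054, -0.0028] turn [-0.001, 0.006, -0.008] pose [0.5396 0.0283 0.1863]
0 shift [-0.0019, -0.0077, -0.0115] turn [-0.001, 0.006, -0.008] pose [0.5391 0.026  0.1777]
[ 0.07419454 -0.79200256 -0.11346556] 0.002297935379894016
[ 0.01390076 -0.00169725  0.00140977] dx,dy,dn
```

Call:
arm_command:
  increments:
    - [[0,-0.002,-0.002],[0,0.006,-0.008],10]
    - [[-0.001,-0.003,-0.004],[0,0.006,-0.008],10]
    - [[-0.001,-0.005,-0.006],[0,0.006,-0.008],10]
    - [[-0.002,-0.006,-0.008],[0,0.006,-0.008],10]
    - [[-0.002,-0.007,-0.009],[0,0.006,-0.008],10]
    - [[-0.002,-0.007,-0.009],[0,0.006,-0.008],10]
    - [[-0.002,-0.007,-0.009],[0,0.006,-0.008],10]

```text
clock: 8.95
tcp_pos: [0.5388, 0.0266, 0.1799]
orientation: [-2.637, 0.284, -0.072]
contact_force: [0.2, -1.3, -0.8]
grip_width: 0.0276
```

Run:
```python
from h import *
Rb=board_R(YD,48)
p,R=tool_for(LD,Rb);inc(p,R,0)
o=r.get_obs();print(o["contact_force"]@Rb,abs(o["qvel"]).max());f,B=foot_now();print((f-LD)@Rb, "dx,dy,dn",Ro.from_matrix(Rb.T@B).as_rotvec())
```

```text
0 shift [0.0002, -0.0006, -0.0022] turn [-0.001, -0.0, 0.0] pose [0.5391 0.026  0.1777]
[-1.41351921 -0.48967074  0.35238647] 0.002421507437518627
[0.00198381 0.00043876 0.00090671] dx,dy,dn [ 7.42881799e-05 -1.03963596e-03 -4.41331003e-04]
```

Call:
arm_command:
  increments:
    - [[0,-0.0005,-0.001],[0,0,0],10]
    - [[0,-0.001,-0.002],[0,0,0],10]
    - [[0,-0.001,-0.0025],[0,0,0],10]
    - [[0,-0.001,-0.0025],[0,0,0],10]

```text
clock: 9.35
tcp_pos: [0.5393, 0.0266, 0.178]
orientation: [-2.636, 0.283, -0.073]
contact_force: [0.8, 3.7, 4.8]
grip_width: 0.0276
```

Run:
```python
from h import *
Rb=board_R(YD,48)
o=r.get_obs();print(o["contact_force"]@Rb,o["moment"]@Rb);f,B=foot_now();print((f-LD)@Rb, "dx,dy,dn")
```

```text
[6.11474678 0.06457501 0.39615939] [ 0.09321854 -0.69689821 -0.19741823]
[ 0.00072208 -0.00015987 -0.00057705] dx,dy,dn
```

Call:
arm_command:
  increments:
    - [[0,0.0005,-0.0005],[0,0,0],10]
    - [[0,0.001,-0.001],[0,0,0],10]
    - [[0,0.0015,-0.001],[0,0,0],10]

```text
clock: 9.65
tcp_pos: [0.5395, 0.0275, 0.1772]
orientation: [-2.637, 0.283, -0.074]
contact_force: [-0.9, 0.3, 9.2]
grip_width: 0.0278
```

Run:
```python
from h import *
Rb=board_R(YD,48)
o=r.get_obs();print(o["contact_force"]@Rb,o["moment"]@Rb);f,B=foot_now();print((f-LD)@Rb, "dx,dy,dn")
```

```text
[6.85594604 0.98170807 6.10412007] [ 0.2283676  -0.48150568 -0.18743104]
[ 0.00074168 -0.00015412 -0.00169021] dx,dy,dn
```

Call:
arm_command:
  increments:
    - [[0,0,0],[0,0,0],55]
    - [[0,0,0],[0,0,0],55]
    - [[0,0,0],[0,0,0],55]
    - [[0,0,0],[0,0,0],55]
    - [[0,0,0],[0,0,0],55]
    - [[-0.002,-0.008,0.016],[0,0,0],55]
    - [[-0.005,-0.02,0.04],[0,0,0],55]
    - [[-0.006,-0.03,0.06],[0,0,0],55]
    - [[-0.006,-0.03,0.06],[0,0,0],55]
    - [[-0.006,-0.03,0.06],[0,0,0],55]

```text
clock: 10.65
tcp_pos: [0.5327, -0.0031, 0.2362]
orientation: [-2.638, 0.284, -0.073]
contact_force: [-0.3, 0.1, -0.7]
grip_width: 0.0471
```

Run:
```python
from h import *
import pickle
o=r.get_obs();print(o["contact_force"],o["grip_width"])
s=r.grab_frame("side");m=r.camera_model("wrist");w=r.grab_frame("wrist");t=r.grab_frame("top")
cv2.imwrite("pics/w_lean.png",w);pickle.dump(m,open("w_lean.pkl","wb"))
cv=np.zeros((560,800,3),np.uint8);cv[:400,:640]=w;cv[400:,:200]=cv2.resize(s[110:250,260:430],(200,160));cv[400:,220:420]=cv2.resize(t[180:250,295:382],(200,160))
cv2.imwrite("pics/lean.png",cv)
Rb=board_R(YD,48)
for q in(FOOT+[0,.03,.007],FOOT+[0,-.03,.007],np.array([.0875,.015,.014]),np.array([.0875,-.015,.014])): print(proj(0,LD+Rb@(q-FOOT),m).round(1))
```

```text
[-0.32021859  0.05880828 -0.66549584] 0.04707868068996368
[295.5 323.6]
[353.  323.7]
[302.9 189.9]
[347.5 190. ]
```

View pics/lean.png

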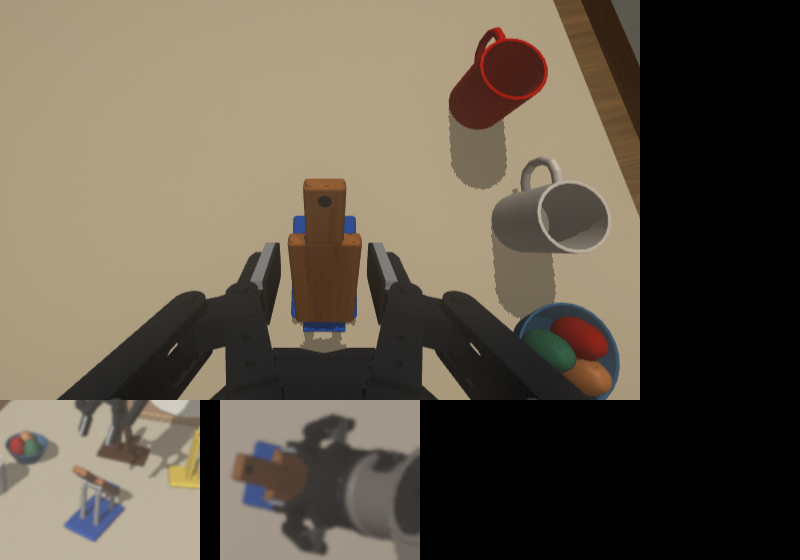

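The board leans centred on the drainer, free of the gripper: handle end (304–346, 190) against a predicted 303–347, foot on the ledge at row ~324. It is draining now. I'll prepare the regrasp with the tool near vertical.

Run:
```python
from h import *
Rb=board_R(YD,48);R=tool_R(Rb,50)
f=LD+.0007*Rb[:,0]-.001*Rb[:,2];pb=f-Rb@FOOT
p=pb+Rb@[.062,0,.007]+.002*R[:,2]
inc(p-.07*R[:,2],R,"above");inc(p,R,"grasp");print(R[:,2])
```

```text
above shift [0.01, 0.0405, -0.0014] turn [-0.514, 0.111, -0.002] pose [0.5421 0.0382 0.2339]
grasp shift [0.0095, 0.0381, -0.0714] turn [-0.514, 0.111, -0.002] pose [0.5415 0.0358 0.164 ]
[-0.00749415 -0.03408537 -0.99939083]
```

Call:
arm_command:
  increments:
    - [[0.002,0,0.01],[-0.1,0.02,0],55]
    - [[0.004,0.01,0.02],[-0.2,0.045,0],55]
    - [[0.006,0.02,0.02],[-0.3,0.065,0],55]
    - [[0.008,0.03,0.01],[-0.4,0.09,0],55]
    - [[0.01,0.04,0],[-0.514,0.111,-0.002],55]
    - [[0.01,0.04,0],[-0.514,0.111,-0.002],55]
    - [[0.01,0.04,0],[-0.514,0.111,-0.002],55]
    - [[0.01,0.04,0],[-0.514,0.111,-0.002],55]
    - [[0.01,0.04,0],[-0.514,0.111,-0.002],55]
    - [[0.01,0.04,0],[-0.514,0.111,-0.002],55]

```text
clock: 11.8
tcp_pos: [0.5428, 0.0354, 0.2363]
orientation: [3.088, -0.339, -0.003]
contact_force: [0.2, -0.3, 0.1]
grip_width: 0.0469
```

Run:
```python
from h import *
Rb=board_R(YD,48);R=tool_R(Rb,50)
f=LD+.0007*Rb[:,0]-.001*Rb[:,2];pb=f-Rb@FOOT
p=pb+Rb@[.062,0,.007]+.002*R[:,2];inc(p,R,"grasp")
m=r.camera_model("wrist");w=r.grab_frame("wrist");cv2.imwrite("pics/w2.png",w)
hsv=cv2.cvtColor(w,cv2.COLOR_BGR2HSV);H,S,V=[hsv[...,i].astype(int) for i in range(3)]
M=np.where((S>90)&(H<20)&(V>40),255,0).astype(np.uint8)
for c in cv2.findContours(M,0,1)[0]:
    if cv2.contourArea(c)>800: print(cv2.boundingRect(c),cv2.approxPolyDP(c,3,True)[:,0].tolist())
for q in([.0875,.015,.014],[.0875,-.015,.014],[.0325,.015,.014],[.0325,-.015,.014],[.0325,.03,.014],[.0325,-.03,.014],[-.0875,.03,.014],[-.0875,-.03,.014]): print(proj(0,pb+Rb@np.array(q),m).round(1))
```

```text
grasp shift [-0.0013, 0.0004, -0.0724] turn [0.0, 0.002, 0.002] pose [0.5415 0.0358 0.164 ]
(323, 324, 58, 28) [[380, 325], [325, 333], [327, 351], [356, 346], [375, 348]]
(613, 252, 27, 148) [[639, 252], [613, 399], [639, 399]]
(516, 245, 50, 59) [[530, 246], [520, 256], [531, 267], [534, 283], [529, 289], [516, 292], [537, 303], [551, 302], [556, 297], [552, 282], [564, 276], [564, 263], [552, 249]]
(285, 193, 74, 67) [[300, 194], [300, 218], [287, 219], [285, 226], [297, 257], [347, 258], [358, 226], [356, 219], [342, 218], [342, 195]]
(487, 0, 139, 41) [[487, 8], [498, 34], [521, 40], [590, 24], [610, 14], [625, 0], [488, 0]]
[297.6 212.7]
[345.5 212.5]
[303.2 234.3]
[340.7 234.1]
[284.4 234.3]
[359.4 234.1]
[296.9 259.3]
[347.8 259.1]
```

Call:
arm_command:
  increments:
    - [[-0.001,0,-0.02],[0,0.002,0.002],55]
    - [[-0.001,0,-0.04],[0,0.002,0.002],55]
    - [[-0.001,0,-0.058],[0,0.002,0.002],55]
    - [[-0.001,0,-0.07],[0,0.002,0.002],55]
    - [[-0.001,0,-0.072],[0,0.002,0.002],55]
    - [[-0.001,0,-0.072],[0,0.002,0.002],55]
    - [[-0.001,0,-0.072],[0,0.002,0.002],55]
    - [[-0.001,0,-0.072],[0,0.002,0.002],55]

```text
clock: 12.65
tcp_pos: [0.5424, 0.0371, 0.1652]
orientation: [3.089, -0.332, -0.003]
contact_force: [0.2, -0.4, 1.1]
grip_width: 0.0471
```

Call:
arm_command:
  increments:
    - [[0,0,0],[0,0,0],10]
    - [[0,0,0],[0,0,0],10]
    - [[0,0,0],[0,0,0],10]
    - [[0,0,0],[0,0,0],10]
    - [[0,0,0],[0,0,0],10]
    - [[0,0,0],[0,0,0],10]
  newtons: 80

```text
clock: 13.25
tcp_pos: [0.5422, 0.0372, 0.165]
orientation: [3.089, -0.332, -0.004]
contact_force: [-1.4, 0.0, 7.0]
grip_width: 0.0286
```

Run:
```python
from h import *
Rb=board_R(YD,48);f=LD+.0007*Rb[:,0]-.001*Rb[:,2];pb=f-Rb@FOOT
grasp(pb,Rb);g,G=json.load(open("G.json"));print(np.round(g,4))
o=r.get_obs();print(o["contact_force"]@Rb,o["moment"]@Rb,o["grip_width"],o["joints"].round(2))
S=board_R(YS,75)
p,R=tool_for(LS+.06*S[:,0]+.01*S[:,2],S);inc(p,R,"stand above");print(R[:,2])
# side yaw in between: rotation only
print(Ro.from_matrix(R@cur()[1].T).magnitude())
```

```text
[-0.0005  0.036   0.0511]
[5.0004733  1.32506055 4.87649805] [ 0.11812194  0.14779448 -0.34665274] 0.028625348872838935 [ 0.21  0.41 -0.51  1.92  0.29  0.9  -0.67]
stand above shift [0.0255, -0.308, 0.0918] turn [0.323, -0.391, -1.3] pose [ 0.5677 -0.2708  0.2568]
[ 0.42252029  0.01052048 -0.9062924 ]
1.3956611953173927
```

Call:
arm_command:
  increments:
    - [[0,-0.001,0.004],[0,0,0],10]
    - [[0,-0.001,0.012],[0,0,0],10]
    - [[0,-0.001,0.03],[0,0,0],10]
    - [[0,-0.001,0.06],[0,0,0],10]
    - [[0,-0.001,0.1],[0,0,0],10]
    - [[0,-0.001,0.14],[0,0,0],10]
    - [[0.002,-0.02,0.15],[0.032,-0.039,-0.13],10]
    - [[0.004,-0.04,0.155],[0.065,-0.078,-0.26],10]
    - [[0.006,-0.07,0.155],[0.097,-0.117,-0.39],10]
    - [[0.008,-0.1,0.155],[0.129,-0.156,-0.52],10]

```text
clock: 14.25
tcp_pos: [0.5497, -0.0639, 0.3201]
orientation: [-2.818, 1.096, -0.196]
contact_force: [0.2, -1.2, -2.1]
grip_width: 0.0287
```

Run:
```python
from h import *
S=board_R(YS,75)
p,R=tool_for(LS+.06*S[:,0]+.01*S[:,2],S);inc(p,R,"stand above")
o=r.get_obs();print(o["contact_force"],o["grip_width"],o["joints"].round(2));print(foot_now()[0])
```

```text
stand above shift [0.0179, -0.2068, -0.0633] turn [0.193, -0.233, -0.776] pose [ 0.5677 -0.2708  0.2568]
[ 0.20217773 -1.17795628 -2.12030294] 0.028737023787278604 [ 0.43  0.17 -0.43  1.84  0.01  0.99 -0.75]
[ 0.50268908 -0.12845927  0.1933513 ]
```

Call:
arm_command:
  increments:
    - [[0.003,-0.03,0],[0.03,-0.036,-0.12],10]
    - [[0.006,-0.06,0],[0.06,-0.072,-0.24],10]
    - [[0.009,-0.09,0],[0.09,-0.108,-0.36],10]
    - [[0.012,-0.13,0],[0.12,-0.144,-0.48],10]
    - [[0.015,-0.17,0],[0.15,-0.18,-0.6],10]
    - [[0.018,-0.207,0],[0.18,-0.216,-0.72],10]
    - [[0.018,-0.207,-0.02],[0.193,-0.233,-0.776],10]
    - [[0.018,-0.207,-0.04],[0.193,-0.233,-0.776],10]
    - [[0.018,-0.207,-0.06],[0.193,-0.233,-0.776],10]
    - [[0.018,-0.207,-0.06],[0.193,-0.233,-0.776],10]

```text
clock: 15.25
tcp_pos: [0.5658, -0.269, 0.2562]
orientation: [-2.015, 1.946, -0.423]
contact_force: [-0.5, 0.7, -1.6]
grip_width: 0.0289
```

Call:
arm_command:
  increments:
    - [[0,0,0],[0,0,0],10]
    - [[0,0,0],[0,0,0],10]
    - [[0,0,0],[0,0,0],10]
    - [[0,0,0],[0,0,0],10]

```text
clock: 15.65
tcp_pos: [0.5682, -0.2701, 0.2604]
orientation: [-2.013, 1.943, -0.433]
contact_force: [0.3, -0.5, -1.0]
grip_width: 0.0291
```

Run:
```python
from h import *
S=board_R(YS,75)
for d,n in((.06,.01),(.012,.005),(0,0)):
    p,R=tool_for(LS+d*S[:,0]+n*S[:,2],S);inc(p,R,d)
o=r.get_obs();print(o["contact_force"],o["joints"].round(2),abs(o["qvel"]).max());f,B=foot_now();print((f-LS)@S,Ro.from_matrix(S.T@B).as_rotvec())
s=r.grab_frame("side");t=r.grab_frame("top");w=r.grab_frame("wrist");m=r.camera_model("side")
print([((proj(0,f+B@(np.array(q)-FOOT),m)-[330,90])*6).round(0).tolist() for q in([-.0875,.03,0],[-.0875,-.03,0],[-.0875,.03,.014],[.0325,.03,.014],[.0875,.015,.014])])
cv=np.zeros((600,800,3),np.uint8);a=cv2.resize(s[90:180,330:400],(420,540),interpolation=2);cv[:540,:420]=a
cv[:240,420:800]=cv2.resize(w,(380,240));cv[250:590,430:790]=cv2.resize(t[170:255,385:475],(360,340),interpolation=2);cv2.imwrite("pics/p2.png",cv)
```

```text
0.06 shift [-0.0005, -0.0007, -0.0036] turn [0.001, -0.001, -0.005] pose [ 0.5677 -0.2708  0.2568]
0.012 shift [-0.0081, -0.0009, -0.0512] turn [0.001, -0.001, -0.005] pose [ 0.5601 -0.271   0.2091]
0 shift [-0.0064, -0.0008, -0.0641] turn [0.001, -0.001, -0.005] pose [ 0.5618 -0.2709  0.1962]
[ 0.30040753 -0.46765772 -0.95946879] [ 0.65  0.25 -0.25  1.94 -0.23  0.58 -0.95] 0.006589069267336031
[0.06361506 0.00033549 0.01048524] [0.00468308 0.00067704 0.00205417]
[[234.0, 245.0], [266.0, 182.0], [263.0, 245.0], [223.0, 1.0], [212.0, -138.0]]
```

View pics/p2.png

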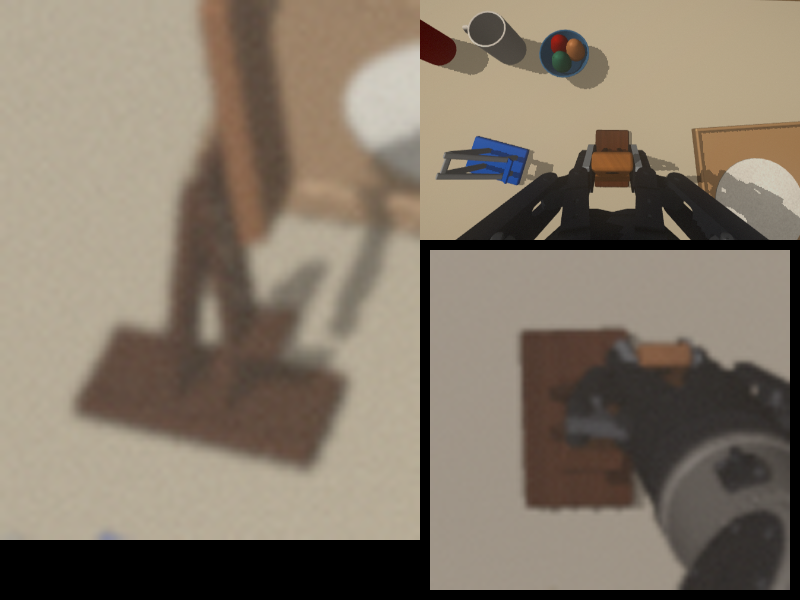

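The side crop shows the board upright over the stand, foot corner near (250,240) against a predicted (234–263, 245), so the grip has not slipped. I'll lower it, staying slightly clear of the rails.

Call:
arm_command:
  increments:
    - [[-0.002,-0.001,-0.01],[0.001,-0.001,-0.005],10]
    - [[-0.004,-0.001,-0.022],[0.001,-0.001,-0.005],10]
    - [[-0.006,-0.001,-0.035],[0.001,-0.001,-0.005],10]
    - [[-0.008,-0.001,-0.046],[0.001,-0.001,-0.005],10]
    - [[-0.008,-0.001,-0.051],[0.001,-0.001,-0.005],10]
    - [[-0.008,-0.001,-0.051],[0.001,-0.001,-0.005],10]
    - [[-0.008,-0.001,-0.051],[0.001,-0.001,-0.005],10]
    - [[-0.008,-0.001,-0.051],[0.001,-0.001,-0.005],10]
    - [[-0.008,-0.001,-0.051],[0.001,-0.001,-0.005],10]

```text
clock: 16.7
tcp_pos: [0.5601, -0.2711, 0.2089]
orientation: [-2.008, 1.948, -0.434]
contact_force: [-0.2, 0.1, -1.4]
grip_width: 0.0288
```

Run:
```python
from h import *
S=board_R(YS,75)
for d,n in((.004,.003),(0,0)):
    p,R=tool_for(LS+d*S[:,0]+n*S[:,2],S);inc(p,R,d)
o=r.get_obs();print(o["contact_force"]@S,abs(o["qvel"]).max());f,B=foot_now();print((f-LS)@S,Ro.from_matrix(S.T@B).as_rotvec())
```

```text
0.004 shift [-0.0002, 0.0001, -0.0081] turn [-0.0, -0.0, -0.0] pose [ 0.5599 -0.271   0.2009]
0 shift [0.0016, 0.0002, -0.0127] turn [-0.0, -0.0, -0.0] pose [ 0.5618 -0.2709  0.1962]
[-1.38125078  0.0886071  -0.16488214] 0.002780655031476984
[ 1.18456281e-02 -5.39516772e-05  4.88777398e-03] [ 1.60820106e-04  7.29676298e-05 -4.01831473e-04]
```

Call:
arm_command:
  increments:
    - [[0,0,-0.003],[0,0,0],10]
    - [[0,0,-0.006],[0,0,0],10]
    - [[0,0,-0.009],[0,0,0],10]
    - [[0,0,-0.009],[0,0,0],10]
    - [[0,0,-0.009],[0,0,0],10]

```text
clock: 17.2
tcp_pos: [0.5597, -0.2709, 0.1991]
orientation: [-2.008, 1.949, -0.432]
contact_force: [0.3, 0.9, -0.3]
grip_width: 0.0288
```

Run:
```python
from h import *
S=board_R(YS,75);p,R=tool_for(LS,S);inc(p,R,0)
o=r.get_obs();print(o["contact_force"]@S,o["moment"]@S);f,B=foot_now();print((f-LS)@S)
```

```text
0 shift [0.0021, -0.0, -0.0029] turn [-0.001, -0.001, 0.0] pose [ 0.5618 -0.2709  0.1962]
[-0.23101335  0.91983775 -0.43173835] [-0.05469388  0.58741416 -0.01223787]
[0.00224387 0.00026381 0.00294039]
```

Call:
arm_command:
  increments:
    - [[0,0,-0.001],[0,0,0],10]
    - [[0,0,-0.002],[0,0,0],10]
    - [[0,0,-0.003],[0,0,0],10]
    - [[0,0,-0.003],[0,0,0],10]

```text
clock: 17.6
tcp_pos: [0.5605, -0.2711, 0.1972]
orientation: [-2.007, 1.948, -0.434]
contact_force: [-0.6, 0.3, 5.2]
grip_width: 0.0291
```

Run:
```python
from h import *
S=board_R(YS,75)
o=r.get_obs();print(o["contact_force"]@S,o["moment"]@S);f,B=foot_now();print((f-LS)@S)
```

```text
[4.8875266  0.36505005 1.9170556 ] [ 0.09941585  0.39332876 -0.19467967]
[ 5.58153677e-04 -4.24553334e-05  1.44684981e-03]
```

Call:
arm_command:
  increments:
    - [[0.0008,0,-0.0003],[0,0,0],10]
    - [[0.0016,0,-0.0005],[0,0,0],10]
    - [[0.0024,0,-0.0008],[0,0,0],10]
    - [[0.0024,0,-0.0008],[0,0,0],10]

```text
clock: 18.0
tcp_pos: [0.5628, -0.2712, 0.1965]
orientation: [-2.007, 1.948, -0.434]
contact_force: [-2.4, 0.3, 6.3]
grip_width: 0.0287
```

Run:
```python
from h import *
S=board_R(YS,75)
o=r.get_obs();print(o["contact_force"]@S,o["moment"]@S);f,B=foot_now();print((f-LS)@S,Ro.from_matrix(S.T@B).as_rotvec())
```

```text
[5.43103626 0.32438377 3.8841146 ] [ 0.08359971  0.65878054 -0.24534621]
[ 0.00056296 -0.00022909 -0.00097364] [ 6.23979743e-06 -4.78535953e-04 -3.03507139e-04]
```

Call:
arm_command:
  increments:
    - [[0.0007,0,0],[0,0,0],10]
    - [[0.0014,0,-0.0003],[0,0,0],10]
    - [[0.0014,0,-0.0003],[0,0,0],10]

```text
clock: 18.3
tcp_pos: [0.5637, -0.2713, 0.1963]
orientation: [-2.007, 1.949, -0.433]
contact_force: [-4.9, 0.8, 9.8]
grip_width: 0.0286
```

Run:
```python
from h import *
S=board_R(YS,75)
o=r.get_obs();print(o["contact_force"]@S,o["moment"]@S);f,B=foot_now();print((f-LS)@S)
R=cur()[1];print("back 60mm",-.06*R[:,2])
```

```text
[8.19873918 0.92736796 7.26468613] [ 0.21854767  0.99383534 -0.34480726]
[ 0.00052168 -0.00030071 -0.00173675]
back 60mm [-0.02533163 -0.00065074  0.05438644]
```

Call:
arm_command:
  increments:
    - [[0,0,0],[0,0,0],25]
    - [[0,0,0],[0,0,0],40]
    - [[0,0,0],[0,0,0],60]
    - [[0,0,0],[0,0,0],60]
    - [[0,0,0],[0,0,0],60]
    - [[-0.008,0,0.018],[0,0,0],60]
    - [[-0.019,0,0.04],[0,0,0],60]
    - [[-0.03,0,0.065],[0,0,0],60]
    - [[-0.045,0,0.1],[0,0,0],60]
    - [[-0.06,0,0.13],[0,0,0],60]

```text
clock: 19.3
tcp_pos: [0.5031, -0.2708, 0.3265]
orientation: [-2.008, 1.948, -0.433]
contact_force: [0.7, -1.0, 0.6]
grip_width: 0.0513
```

Run:
```python
from h import *
S=board_R(YS,75);pb=LS-S@FOOT
o=r.get_obs();print(o["contact_force"],o["grip_width"])
s=r.grab_frame("side");t=r.grab_frame("top");m=r.camera_model("wrist");w=r.grab_frame("wrist")
for q in([-.0875,.03,.014],[-.0875,-.03,.014],[.0325,.03,.014],[.0325,-.03,.014],[.0875,.015,.014],[.0875,-.015,.014]):print(((proj(0,pb+S@np.array(q),m)-[230,80])*3).round(0),((proj("side",pb+S@np.array(q))-[330,80])*4).round(0))
cv=np.zeros((600,800,3),np.uint8);cv[:480,:480]=cv2.resize(w[80:240,230:390],(480,480),interpolation=2);cv[:400,490:770]=cv2.resize(s[80:180,330:400],(280,400),interpolation=2)
cv[410:600,490:790]=cv2.resize(t[90:280,230:530],(300,190));cv2.imwrite("pics/fin.png",cv2.convertScaleAbs(cv,alpha=1.3))
```

```text
[ 0.72446281 -1.04458899  0.59436034] 0.0512770444036585
[213. 473.] [174. 280.]
[339. 473.] [195. 236.]
[191. 391.] [148. 130.]
[363. 391.] [171.  89.]
[226. 329.] [142.  44.]
[329. 329.] [153.  24.]
```

View pics/fin.png

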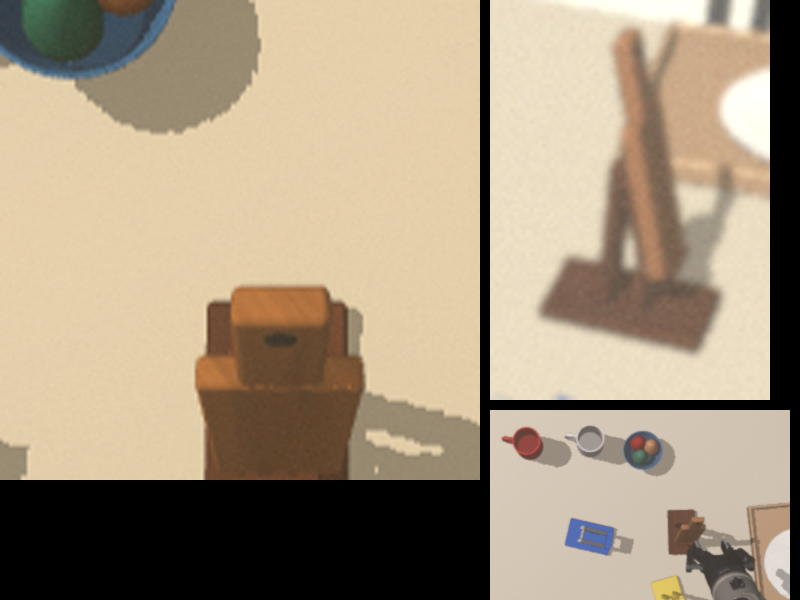

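The board stands handle up on the stand. Handle columns are 232–329 against a predicted 226–329 and shoulders 196–362 against 191–363, so it is centred and square. The gripper is clear and the mugs and bowl are where they started.

Run:
```python
from bench import r
import cv2,numpy as np
a=cv2.imread("pics/top0.png")[85:160,235:415].astype(int);b=r.grab_frame("top")[85:160,235:415].astype(int)
print("bystander diff",np.percentile(abs(a-b),99),r.get_obs()["clock"]);print(r.hand_in())
```

```text
bystander diff 7.0 19.5
the job is handed in; nothing more can be done
None
```

I leaned the board on the drainer with its handle up and let go of it for about 2 s. Then I took it again by the handle and stood it on end on the dark stand's ledge, leaning back against the rails. The job was handed in at 19.5 s of the 72 s allowed.

- **Set-down:** Both placings were gentle, with about 5–7 N when the foot met the ledge. The push onto the rails was about 6–7 N.
- **Final position:** The last wrist and side views put the board within about 1–2 mm of the predicted pose on the stand, square and centred. The arm's own reading gave 0.3 mm off sideways and 0.5 mm along the board.
- **Disagreement:** The arm read the board about 1.7 mm further into the rails than the camera-measured rail plane, on both the drainer and the stand. I put that down to calibration and flex, since the force showed contact both times.
- **Clearance:** The gripper was open and about 14 cm away at hand-in. The mugs and egg bowl had not moved, judging by a comparison of the first and last top pictures.

No check failed.

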